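# Swap a tin on the railed display shelf

## Task

Take the six-sided tin off the small display shelf, lifting it up over the wooden front rail and drawing it forward from under the board above, and stand it in the wooden tray on the counter. Then stand the round canister with the ball knob (now on the counter) in the gap it left, behind the rail. Keep both upright, set them down rather than drop them, and leave the other goods where they are.

Things in the scene. Friction and masses are not known exactly. Their poses are not given: they have to be found in the camera images.
- shelf: Fixed timber display shelf on the counter, 366 mm wide. Origin on the counter below the middle of the row of tins; +x to its back (away from the robot), y along the row. White floor, top at z = 60 mm, x -55 to +61, y -171 to +171 mm. Three tins stand in a row at x about 0, y about -115, 0, +115 mm; which stands where varies. Back open but for a stop at x = 61 (top z = 76 mm); end cheeks to z = 70 mm.
- rail_top (a point): Middle of the top of the shelf's front retaining rail, a timber strip 12 mm thick along the whole width, from x = -67 to -55 mm of the shelf; its top is at z = 92 mm, 32 mm above the shelf floor. Axes as the shelf's.
- board_edge (a point): Middle of the lower front edge of the shelf's upper board: underside z = 240, top 258 mm, from x = +22 to +122 mm of the shelf, whole width, flat tins on top. It hangs over the tins' backs: no straight-down grasp or straight-up exit, but a gripper leaning 25 to 40 deg to the front has room. Posts 30 mm square at x = 90, y = +-168 mm; 18 mm wide brackets under its ends down to z = 216 mm. Axes as the shelf's.
- hex_tin: Loose six-sided tin, dark steel with a flat steel lid, the only six-sided one and the tallest of the three on the shelf: 120 mm tall, 62 mm across the flats (64.4 mm at the lid, which spans z = 104 to 116 mm), 72 mm across the corners; about 0.26 kg. Origin at the centre of its underside, z up; two of its flats face +y and -y of its own frame, corners point to +x and -x. Starts turned at most 7 degrees from the shelf.
- canister: Loose round canister, bare metal, standing on the counter at the left or the right of the shelf (on the opposite side from the tray): body 62 mm diameter, 88 mm tall, then a lid of 64 mm diameter to z = 100 mm, and a dark wooden ball knob 20 mm across on top, total height 124 mm; about 0.26 kg. Origin at the centre of its underside, z up.
- tray: Fixed, empty, open square wooden tray on the counter, left or right of the shelf: 150 x 150 mm outside, 28 mm high, walls 8 mm thick, inner floor about 8 mm above the counter. Origin at the centre of its underside.
- round_tin: Loose bystander: white round tin, 64 mm diameter, 92 mm tall, on the shelf floor in one of the three places; stays there. Origin at the centre of its underside.
- square_tin: Loose bystander: grey square tin, 66 x 66 mm, 90 mm tall, on the shelf floor in one of the three places; stays there. Origin at the centre of its underside.
- flat_tin: Loose bystander: flat grey tin 72 x 122 mm, 38 mm high, lying on the counter in front of the shelf. Origin at the centre of its underside.
- mug: Loose bystander: white mug, 80 mm diameter, 90 mm high, at the left. Origin at the centre of its underside.
- candlestick: Loose bystander: steel candlestick, foot 80 mm diameter, 130 mm tall, at the right. Origin at the centre of its underside.
Not all that is in view belongs to the job. Several things have the shape of the tray; the one meant has the colours described above.

How it is judged:
By the outcome, as a careful person would: the job done as asked, in the order asked, and still so for the second after the job is handed in, with the robot touching nothing.
It also fails if it takes over 72 s, if anything falls off the work surface, if the arm or the gripper's body presses on something with over 40 N, if the wrist force passes 120 N, or if a joint passes its speed limit or range.

## Robot

A 6-joint arm with a two-finger parallel gripper is mounted at the origin on the work surface. World frame = base frame: x ahead of the robot, y to its left, z up, the work surface at z = 0. Lengths are in m, angles in rad, forces in N, time in s.
With the tool pointing down it reaches from about 0.325 to 0.775 m from the base axis. Payload 5.5 kg.
Tool frame: the origin (TCP) lies between the finger pads; the fingertips stand 8 mm ahead of it and the grasp point (between the pads) lies 11 mm behind it (tcp_to_tips is the distance from the TCP to the fingertips, in m); z points along the fingers, y is the direction in which the jaws open and shut (so a half turn about z gives the same grasp; the last joint's range is limited). The gripper opens to 88 mm and grips with 3 to 60 N. Pads are 20 mm wide; open, the fingers measure 115 mm over their backs; the gripper's body (75 mm by 178 mm) begins 61 mm behind the grasp point.
Start: joints at [1.251, 0.091, 1.231, -0, 1.82, -0.057], TCP at [0.156, 0.579, 0.231] pointing down, gripper open.
Joint ranges: [-2.87, 2.87], [-0.86, 2.18], [0.17, 2.46], [-1.51, 4.65], [0.06, 2.69], [-2.65, 2.65]. Speed limits (rad/s): [2.57, 2.57, 3.01, 3.14, 3.14, 3.14].

## Interface

Orientations are given as a unit quaternion [w, x, y, z].
In Python, from bench import * gives the robot as it stands. Calls block until the motion is done:
- move_to(position, orientation): joint-space move of the TCP to a pose.
- move_l(position, speed=0.15, orientation=None): straight line of the TCP; orientation=None keeps the orientation; speed is the mean speed in m/s.
- movej(angles): joint-space move.
- gripper_open() and close(): open the fingers fully, or close them until they stop; the grip force is fixed at half the most.
- hold(seconds).
- inverse_kinematics(position, orientation): joint angles nearest the present ones, or None.
- state(): the state.
- get_image(name): name is "scene" or "top" or "wrist"; returns a dict with "frame" (400x640x3 uint8, blue, green, red), "depth" (400x640 float32, m along the optical axis (not along the pixel's ray), 0 where there is no reading), "camera_matrix" (3x3 intrinsics, pixels), "view" (4x4, takes a point from world to camera coordinates). Camera axes: x right, y up, looking along -z (the intrinsics and any distortion apply to the point x, -y, -z); pixel columns grow to the right and rows downward; lengths in m; the calibration is good to about 2 mm. A picture is of the moment at which its call begins.
A pose or a line that the arm cannot do raises IKError and nothing moves.
- job_done(): hands the job in, once; it reports no verdict.
The state is a dict: "time": time; "joint_pos": joint angles; "dq": joint speeds; "joint_torque": joint torques, N m; "ee_pos": TCP position; "ee_rot": TCP orientation; "ft_force": force on the tool from outside, world axes, zero at the start; "moment": the same for the moment, N m; "finger_gap": finger opening in m.
Only numpy, scipy, OpenCV 4.12 (cv2) and the standard library are available. Lean on these libraries where they do the work, as an engineer would, in place of code of your own. Each camera call takes 0.05 s, during which the arm holds its last target.

## Working session

There is one attempt and no reset: what is moved stays moved. The work goes in short steps, each a Python script; the robot and the scene stay as the last script left them, time stands still between calls to the robot, and variables do not carry over. Pictures are saved under pics/ and viewed, and the job is handed in when it is done.

```bash
ls; mkdir -p pics; python3 - <<'E'
from bench import *
import cv2,numpy as np
s=state();print({k:np.round(v,3) for k,v in s.items()})
for n in ["scene","top","wrist"]:
    d=get_image(n);cv2.imwrite(f"pics/{n}0.png",d["frame"]);np.savez(f"{n}0.npz",**d)
    print(n,d["camera_matrix"].round(1).tolist(),d["view"].round(3).tolist(),d["depth"].min(),d["depth"].max(), [k for k in d])
E
```

```text
pics
{'time': np.float64(0.0), 'joint_pos': array([ 1.251,  0.092,  1.232, -0.   ,  1.82 , -0.057]), 'dq': array([-0.   , -0.   , -0.001, -0.002, -0.   , -0.   ]), 'joint_torque': array([ 1.0000e-03, -4.4647e+01, -4.0644e+01,  7.0000e-02,  3.0000e-02,
       -0.0000e+00]), 'ee_pos': array([0.156, 0.579, 0.23 ]), 'ee_rot': array([-0.   ,  0.131,  0.991, -0.001]), 'ft_force': array([-0.347, -0.318, -0.339]), 'moment': array([-0.024,  0.073,  0.029]), 'finger_gap': np.float64(0.088)}
scene [[514.4, 0.0, 325.1], [0.0, 514.4, 202.0], [0.0, 0.0, 1.0]] [[1.0, -0.021, 0.01, -0.468], [0.013, 0.847, 0.531, -0.09], [-0.02, -0.53, 0.848, -1.513], [0.0, 0.0, 0.0, 1.0]] 0.0 3.2111225 ['frame', 'depth', 'camera_matrix', 'view']
top [[417.4, 0.0, 320.1], [0.0, 417.4, 204.2], [0.0, 0.0, 1.0]] [[0.006, -1.0, 0.003, -0.022], [0.995, 0.006, 0.095, -0.482], [-0.095, 0.003, 0.995, -1.24], [0.0, 0.0, 0.0, 1.0]] 0.0 2.1658542 ['frame', 'depth', 'camera_matrix', 'view']
wrist [[277.7, 0.0, 316.0], [0.0, 277.7, 198.9], [0.0, 0.0, 1.0]] [[0.26, 0.965, -0.001, -0.601], [-0.927, 0.25, -0.279, 0.033], [-0.269, 0.074, 0.96, -0.39], [0.0, 0.0, 0.0, 1.0]] 0.0 1.272523 ['frame', 'depth', 'camera_matrix', 'view']
```

View pics/scene0.png

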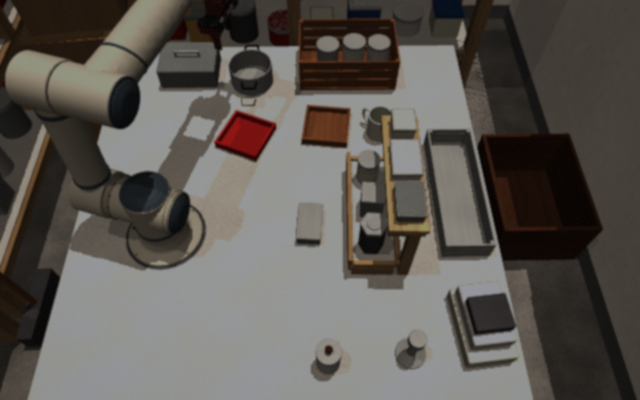

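View pics/top0.png

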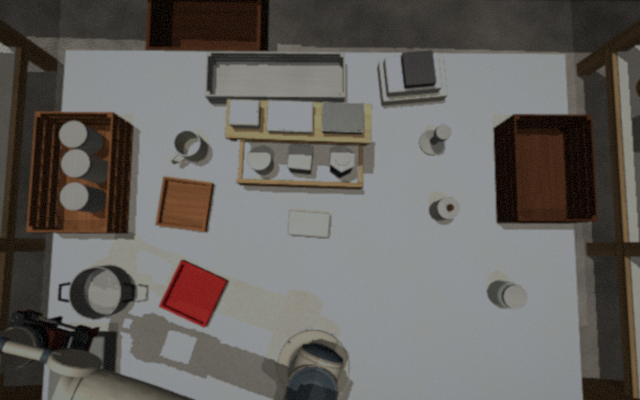

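View pics/wrist0.png

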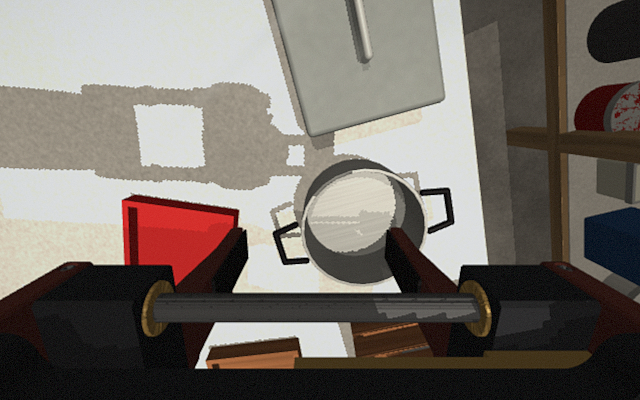

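In the top view, the hex tin is in the right-hand place at about (342,162), with the square tin at (300,158) and the round tin at (260,160). The knobbed canister is at (446,208) and the wooden tray at (185,204). The red tray at (195,292) is a decoy. Next I'll measure these.

```bash
cat > h.py <<'E'
import numpy as np,cv2
def load(n):return dict(np.load(n))
def ray(d,u,v):
    K=d["camera_matrix"];V=d["view"];R=V[:3,:3];t=V[:3,3]
    c=np.stack([(np.asarray(u)-K[0,2])/K[0,0],-(np.asarray(v)-K[1,2])/K[1,1],-np.ones_like(np.asarray(u,float))],-1)
    return -R.T@t, c@R
def onplane(d,u,v,z):
    o,r=ray(d,u,v);k=(z-o[2])/r[...,2];return o+k[...,None]*r
def cloud(d):
    v,u=np.mgrid[:400,:640].astype(float);o,r=ray(d,u,v);P=o+r*d["depth"][...,None];P[d["depth"]==0]=np.nan;return P
def proj(d,p):
    V=d["view"];K=d["camera_matrix"];c=V[:3,:3]@np.asarray(p)+V[:3,3];return K[0,0]*c[0]/-c[2]+K[0,2],K[1,1]*-c[1]/-c[2]+K[1,2]
E
python3 - <<'E'
from h import *
d=load("top0.npz");P=cloud(d)
def p(u,v):return P[v,u].round(3)
for n,u,v in [("hexlid",342,158),("sq",300,154),("rnd",260,154),("canlid",440,208),("knob",449,207),("traywall",160,204),("traywallR",212,204),("trayfloor",185,204),("rail",300,186),("boardtop",370,130),("counter",400,260),("flat",310,222)]:print(n,p(u,v))
f=d["frame"]
cv2.imwrite("pics/topc.png",cv2.resize(f[90:250,210:390],None,fx=4,fy=3.7,interpolation=cv2.INTER_CUBIC)[:600])
cv2.imwrite("pics/topt.png",cv2.resize(np.hstack([f[170:240,150:220],f[170:240,410:480]]),None,fx=5,fy=5,interpolation=cv2.INTER_CUBIC))
s=load("scene0.npz");cv2.imwrite("pics/scenec.png",cv2.resize(s["frame"][100:280,290:450],None,fx=3.3,fy=3.3,interpolation=cv2.INTER_CUBIC))
E
```

```text
hexlid [ 0.591 -0.076  0.184]
sq [0.609 0.037 0.148]
rnd [0.607 0.147 0.154]
canlid [ 0.466 -0.36   0.1  ]
knob [ 0.467 -0.379  0.12 ]
traywall [0.479 0.464 0.025]
traywallR [ 0.483  0.314 -0.003]
trayfloor [0.481 0.393 0.01 ]
rail [0.532 0.04  0.063]
boardtop [ 0.647 -0.142  0.258]
counter [ 0.315 -0.263  0.001]
flat [0.427 0.011 0.031]
```

View pics/topc.png

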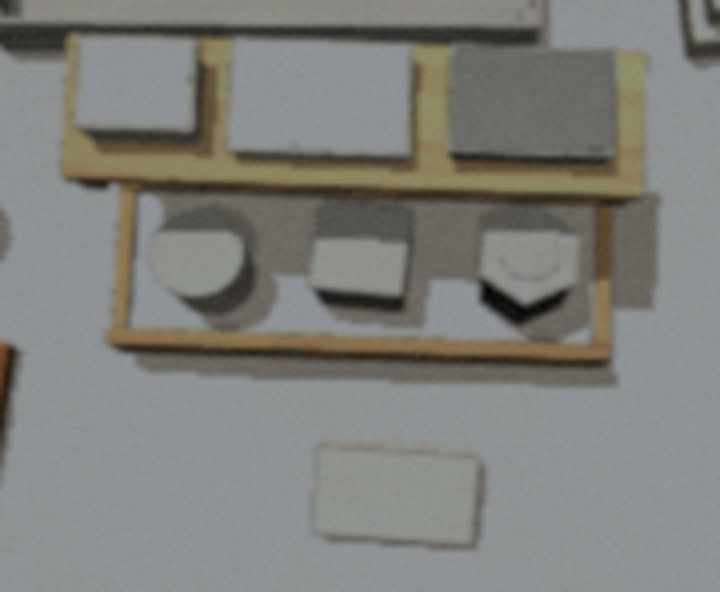

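View pics/topt.png

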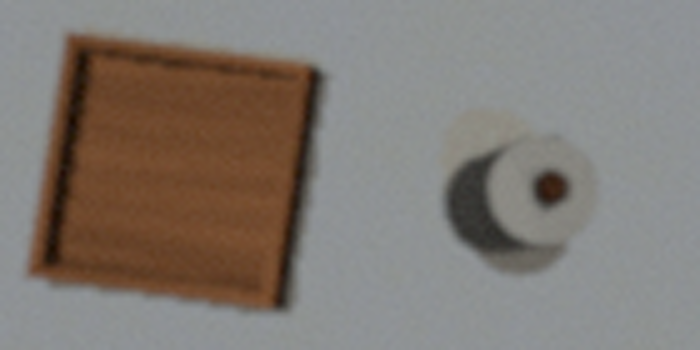

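View pics/scenec.png

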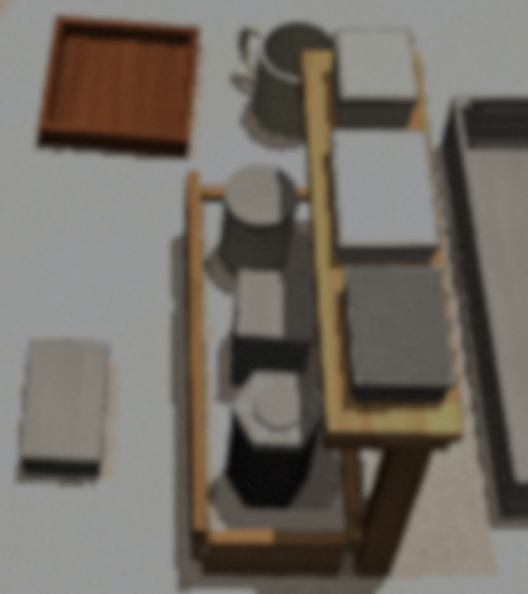

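```bash
python3 - <<'E'
from h import *
d=load("top0.npz");f=cv2.GaussianBlur(d["frame"],(3,3),0);hsv=cv2.cvtColor(f,cv2.COLOR_BGR2HSV)
def crop2px(x,y):return 210+(x+.5)/4-.5, 90+(y+.5)/3.7-.5
# mask wood
m=((hsv[...,1]>70)&(hsv[...,2]>60)).astype(np.uint8)
print(hsv[204,185],hsv[186,300],hsv[182,300],hsv[134,300],hsv[290,200],hsv[208,449])
P=cloud(d)
# board + rail: lines
mm=m.copy();
n,l,st,ce=cv2.connectedComponentsWithStats(m)
for i in range(1,n):
    if st[i,4]>15:print(i,st[i],ce[i].round(1))
cv2.imwrite("pics/mask.png",m*255)
E
```

```text
[ 13 152 114] [15 88 58] [ 17 101 137] [19 93 93] [  1 198 130] [ 10 156  54]
3 [145  11 115  40 704] [210.2  43.7]
4 [ 612   53   17  190 1014] [619.6 148.6]
7 [ 226  100  144   89 2964] [300.4 145.9]
8 [  9 105   7  45 148] [ 11.7 127.2]
10 [  25  110   89  123 2505] [ 75.6 188.8]
12 [536 115  16   1  16] [543.5 115. ]
26 [ 52 134   2  11  19] [ 52.5 139.2]
27 [ 517  135   48   76 3015] [542.2 170.9]
31 [ 59 142  13  23  80] [ 63.5 150.7]
32 [ 51 148   2  11  19] [ 51.5 153.2]
40 [ 50 162   2  12  21] [ 50.5 167.7]
46 [ 49 177   2  11  19] [ 49.5 182.2]
47 [ 156  177   57   55 2388] [184.8 203.9]
51 [ 48 191   2  12  22] [ 48.5 196.5]
60 [ 47 206   2  11  18] [ 47.6 211.8]
70 [  0 254   4  38 100] [  1.  270.5]
71 [624 257  14 142 782] [630.9 327.9]
72 [ 159  260   68   67 2755] [192.8 293.2]
```

View pics/mask.png

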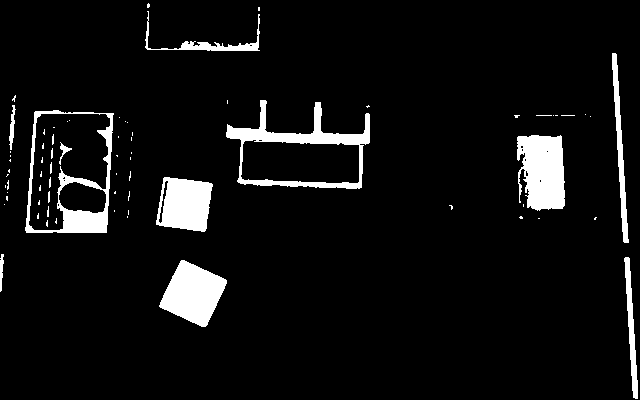

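```bash
python3 - <<'E'
from h import *
d=load("top0.npz");f=d["frame"];hsv=cv2.cvtColor(cv2.GaussianBlur(f,(3,3),0),cv2.COLOR_BGR2HSV).astype(float)
print(hsv[176:192,300].astype(int).tolist())
print(hsv[183,232:246].astype(int).tolist());print(hsv[186,354:370].astype(int).tolist())
us=np.arange(246,356);C=[]
for u in us:
    c=hsv[176:192,u];w=np.clip(c[:,1]-50,0,None)*np.clip(c[:,2]-75,0,None)
    C.append((w*np.arange(176,192)).sum()/w.sum())
X=onplane(d,us,np.array(C),0.092)
vx,vy,x0,y0=cv2.fitLine(X[:,:2].astype(np.float32),cv2.DIST_HUBER,0,.001,.001).ravel()
if vy<0:vx,vy=-vx,-vy
yaw=np.arctan2(-vx,vy);print("yaw deg",np.degrees(yaw),"mid line pt",x0,y0)
# tray
m=((hsv[...,1]>70)&(hsv[...,2]>60)).astype(np.uint8)
n,l,st,ce=cv2.connectedComponentsWithStats(m)
i=l[204,185];c=max(cv2.findContours((l==i).astype(np.uint8),0,1)[0],key=cv2.contourArea)
b=cv2.minAreaRect(c);B=cv2.boxPoints(b)+0;W=onplane(d,B[:,0],B[:,1],0.028);print(b,W.round(3),W.mean(0), np.linalg.norm(np.diff(W,axis=0),axis=1))
# knob & can lid
P=cloud(d)
reg=np.zeros((400,640),bool);reg[190:225,425:475]=True
L=reg&(P[...,2]>.094)&(P[...,2]<.106);print("can lid depth mean",P[L].mean(0),L.sum())
c=max(cv2.findContours(L.astype(np.uint8),0,1)[0],key=cv2.contourArea);(u,v),r=cv2.minEnclosingCircle(c);print(u,v,r,onplane(d,np.array(u),np.array(v),.1))
k=reg&(hsv[...,1]>80);print(k.sum());vv,uu=np.nonzero(k);print(onplane(d,uu.mean(),vv.mean(),.116))
for nm,(a,b_,c0,d0),(z0,z1) in [("hex",(140,185,322,362),(.165,.19)),("sq",(140,185,285,318),(.14,.16)),("rnd",(140,185,243,280),(.14,.165))]:
    reg=np.zeros((400,640),bool);reg[a:b_,c0:d0]=True
    L=reg&(P[...,2]>z0)&(P[...,2]<z1);q=P[L];print(nm,L.sum(),q.mean(0),q.min(0),q.max(0))
E
```

```text
[[19, 18, 113], [15, 4, 124], [100, 5, 140], [60, 4, 144], [21, 29, 140], [18, 72, 138], [17, 101, 137], [17, 111, 131], [17, 115, 109], [16, 119, 75], [15, 88, 58], [17, 49, 73], [19, 30, 93], [20, 30, 102], [19, 27, 104], [20, 21, 109]]
[[100, 10, 149], [100, 10, 148], [102, 9, 147], [100, 5, 142], [30, 6, 131], [19, 23, 120], [18, 41, 105], [17, 64, 92], [18, 84, 82], [17, 105, 78], [16, 111, 76], [16, 117, 76], [16, 117, 76], [17, 114, 76]]
[[18, 116, 108], [17, 116, 108], [17, 115, 109], [17, 115, 109], [17, 117, 109], [17, 115, 109], [17, 114, 110], [16, 100, 110], [17, 59, 112], [17, 15, 123], [98, 7, 140], [105, 10, 149], [102, 9, 149], [96, 9, 148], [100, 10, 149], [105, 10, 150]]
yaw deg -1.6791925 mid line pt 0.5370919 0.037669796
((183.89999389648438, 203.69998168945312), (50.628849029541016, 49.78031921386719), 8.130102157592773) [[0.417 0.474 0.028]
 [0.566 0.459 0.028]
 [0.545 0.307 0.028]
 [0.396 0.323 0.028]] [0.48087308 0.39093297 0.028     ] [0.15013617 0.15383499 0.14989851]
can lid depth mean [ 0.46631927 -0.38368457  0.09878768] 347
448.29998779296875 208.13999938964844 11.332784652709961 [ 0.46552715 -0.38332356  0.1       ]
19
[ 0.46735321 -0.38259348  0.116     ]
hex 500 [ 0.59092113 -0.07776185  0.17611731] [ 0.55552984 -0.10955063  0.16525336] [ 0.62712539 -0.04470528  0.18438724]
sq 570 [0.59931704 0.03706122 0.14835196] [0.56459106 0.00167338 0.14054716] [0.63448078 0.07299624 0.15548927]
rnd 454 [0.59493885 0.14919611 0.1502651 ] [0.56322309 0.11701457 0.14030976] [0.62801439 0.18059359 0.15664534]
```

```bash
cat >> h.py <<'E'
from scipy.spatial.transform import Rotation as Rot
def ori(yaw,a,flip=False):
    # yaw: heading of shelf x-axis; a: lean rad
    x=np.array([np.cos(yaw),np.sin(yaw),0]);z=np.sin(a)*x-np.cos(a)*np.array([0,0,1.])
    y=np.array([-np.sin(yaw),np.cos(yaw),0])*(-1 if flip else 1)
    R=np.stack([np.cross(y,z),y,z],1);q=Rot.from_matrix(R).as_quat(canonical=False);return q[[3,0,1,2]],R
def tcp_for(grasp,R): return np.asarray(grasp)+0.011*R[:,2]
E
python3 - <<'E'
from h import *
from bench import *
d=load("wrist0.npz");V=d["view"];c=-V[:3,:3].T@V[:3,3];s=state()
R0=Rot.from_quat(s["ee_rot"][[1,2,3,0]]).as_matrix();print("cam in tool",R0.T@(c-s["ee_pos"]),"look",R0.T@(-V[2,:3]))
Y=np.radians(-1.68)
for a in (30,35,38):
  for fl in (0,1):
    q,R=ori(Y,np.radians(a),fl)
    print(a,fl)
    for nm,g in [("via",(.42,.2,.36)),("look",(.50,-.076,.27)),("grasp",(.595,-.076,.143)),("lift",(.583,-.076,.187)),("out",(.46,-.076,.2)),("trayup",(.48,.39,.16)),("tray",(.48,.39,.092)),("canup",(.466,-.383,.16)),("can",(.466,-.383,.066)),("mid",(.4,-.2,.25))]:
        r=inverse_kinematics(tcp_for(g,R),q);print(nm,None if r is None else np.round(r,2))
E
```

```text
cam in tool [ 0.07644183  0.00190863 -0.15328014] look [-2.78929450e-01  1.99500289e-04  9.60311576e-01]
30 0
via [ 0.57 -0.6   1.68 -0.29  1.62 -1.05]
look [-0.31 -0.62  1.85  0.14  1.41 -1.84]
grasp [-0.24 -0.35  1.89  0.12  1.09 -1.81]
lift [-0.25 -0.4   1.84  0.12  1.18 -1.81]
out [-0.35 -0.78  2.07  0.16  1.36 -1.88]
trayup [ 0.83 -0.15  1.69 -0.41  1.27 -0.65]
tray [ 0.83 -0.12  1.78 -0.43  1.15 -0.6 ]
canup [-0.97 -0.22  1.75  0.43  1.31 -2.56]
can [-0.97 -0.16  1.86  0.46  1.15 -2.64]
mid [-0.8  -0.75  1.96  0.36  1.54 -2.29]
30 1
via [ 0.57 -0.6   1.68 -0.29  1.62  2.09]
look [-0.31 -0.62  1.85  0.14  1.41  1.3 ]
grasp [-0.24 -0.35  1.89  0.12  1.09  1.33]
lift [-0.25 -0.4   1.84  0.12  1.18  1.34]
out [-0.35 -0.78  2.07  0.16  1.36  1.26]
trayup [ 0.83 -0.15  1.69 -0.41  1.27  2.49]
tray [ 0.83 -0.12  1.78 -0.43  1.15  2.54]
canup [-0.97 -0.22  1.75  0.43  1.31  0.58]
can [-0.97 -0.16  1.86  0.46  1.15  0.5 ]
mid [-0.8  -0.75  1.96  0.36  1.54  0.86]
35 0
via [ 0.62 -0.67  1.74 -0.35  1.56 -1.01]
look [-0.33 -0.7   1.93  0.18  1.33 -1.86]
grasp [-0.25 -0.42  1.96  0.15  1. 
[... 584 characters left out ...]
  0.56  1.11  0.41]
mid [-0.86 -0.82  2.02  0.44  1.5   0.8 ]
38 0
via [ 0.65 -0.7   1.78 -0.4   1.52 -0.99]
look [-0.34 -0.75  1.97  0.2   1.29 -1.88]
grasp [-0.26 -0.45  2.01  0.18  0.94 -1.86]
lift [-0.27 -0.51  1.97  0.17  1.04 -1.85]
out None
trayup [ 0.89 -0.2   1.78 -0.56  1.18 -0.54]
tray [ 0.89 -0.16  1.87 -0.59  1.07 -0.46]
canup None
can None
mid None
38 1
via [ 0.65 -0.7   1.78 -0.4   1.52  2.15]
look [-0.34 -0.75  1.97  0.2   1.29  1.26]
grasp [-0.26 -0.45  2.01  0.18  0.94  1.28]
lift [-0.27 -0.51  1.97  0.17  1.04  1.29]
out None
trayup [ 0.89 -0.2   1.78 -0.56  1.18  2.61]
tray None
canup [-1.04 -0.27  1.84  0.58  1.24  0.46]
can [-1.04 -0.2   1.95  0.63  1.09  0.35]
mid None
```

```bash
python3 - <<'E'
from h import *
from bench import *
q,R=ori(np.radians(-1.68),np.radians(30))
move_to(tcp_for((.42,.2,.36),R),q);print(state()["time"])
move_to(tcp_for((.50,-.076,.27),R),q);print(state()["time"])
d=get_image("wrist");cv2.imwrite("pics/w1.png",d["frame"]);np.savez("w1.npz",**d)
print(np.round(state()["ee_pos"],4),tcp_for((.50,-.076,.27),R))
E
```

```text
1.8917
3.0417
[ 0.5058 -0.075   0.2611] [ 0.50549764 -0.07616125  0.26047372]
```

View pics/w1.png

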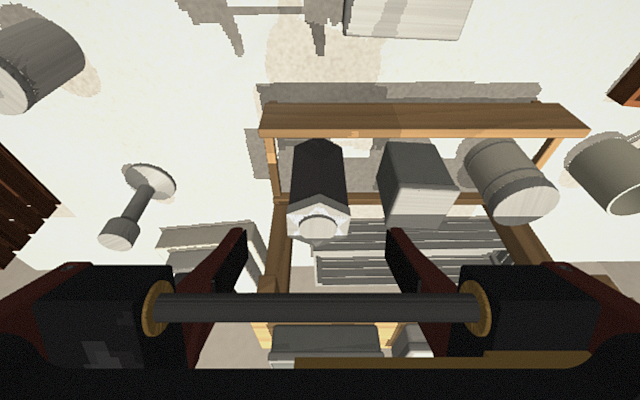

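```bash
python3 - <<'E'
from h import *
d=load("w1.npz");P=cloud(d);z=P[...,2];f=d["frame"]
cv2.imwrite("pics/w1c.png",cv2.resize(f[80:260,240:440],None,fx=3.6,fy=3.3,interpolation=cv2.INTER_CUBIC))
reg=np.zeros(z.shape,bool);reg[135:260,270:365]=True
for lo,hi in [(.168,.179),(.177,.184)]:
    L=reg&(z>lo)&(z<hi);q=P[L];print(L.sum(),q.mean(0),q.min(0),q.max(0))
h=(P[reg][:,2]);print(np.histogram(h,bins=np.arange(.14,.2,.003)))
# rail top
r2=np.zeros(z.shape,bool);r2[95:145,255:600]=True
print(np.histogram(P[r2][:,2],bins=np.arange(0,.12,.004)))
T=r2&(z>.086)&(z<.097);q=P[T];print(T.sum(),q.mean(0),np.median(z[T]))
vx,vy,x0,y0=cv2.fitLine(q[:,:2].astype(np.float32),cv2.DIST_HUBER,0,.001,.001).ravel();print("yaw",np.degrees(np.arctan2(-vx*np.sign(vy),abs(vy))),x0,y0,q[:,1].min(),q[:,1].max())
E
```

```text
2035 [ 0.58391351 -0.0736793   0.17520976] [ 0.55448019 -0.10667946  0.16801342] [ 0.6292877  -0.04098058  0.17899904]
779 [ 0.59040893 -0.07399945  0.17888552] [ 0.57167242 -0.09375455  0.17700185] [ 0.61246992 -0.05425589  0.18017019]
(array([ 153,  156,  159,  165,  156,  167,  166,  114,  164,  145,  145,
       1329,  474,  346,    0,    0,    0,    0,    0]), array([0.14 , 0.143, 0.146, 0.149, 0.152, 0.155, 0.158, 0.161, 0.164,
       0.167, 0.17 , 0.173, 0.176, 0.179, 0.182, 0.185, 0.188, 0.191,
       0.194, 0.197]))
(array([ 428,   21,    0,    0,    0,    0,    0,  196,  463,  449,  513,
        480,  514,  541, 1793,  772,  809,  802,  698,  654,  614,  653,
       3254,  152,    0,    0,    0,    0,    0]), array([0.   , 0.004, 0.008, 0.012, 0.016, 0.02 , 0.024, 0.028, 0.032,
       0.036, 0.04 , 0.044, 0.048, 0.052, 0.056, 0.06 , 0.064, 0.068,
       0.072, 0.076, 0.08 , 0.084, 0.088, 0.092, 0.096, 0.1  , 0.104,
       0.108, 0.112, 0.116]))
3729 [0.53632118 0.04543147 0.09041936] 0.09074655409163296
yaw -1.8493464 0.53588617 0.053543918 -0.13797070534190342 0.22764986819262972
```

View pics/w1c.png

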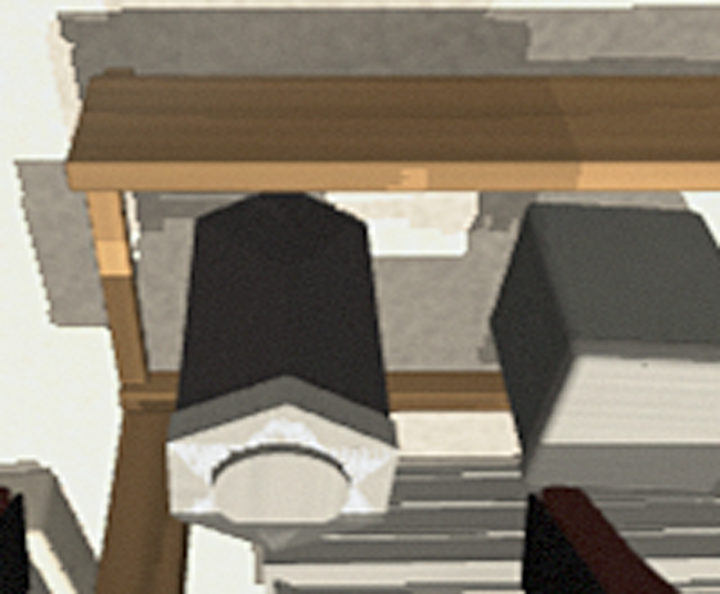

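```bash
python3 - <<'E'
from h import *
d=load("w1.npz");P=cloud(d);z=P[...,2]
reg=np.zeros(z.shape,bool);reg[135:260,270:365]=True
L=(reg&(z>.1725)&(z<.182));n,l,st,ce=cv2.connectedComponentsWithStats(L.astype(np.uint8));i=1+st[1:,4].argmax();L=l==i
c=max(cv2.findContours(L.astype(np.uint8),0,1)[0],key=cv2.contourArea)
a=cv2.approxPolyDP(c,4,True)[:,0];print(a.tolist())
for p in a:print(onplane(d,float(p[0]),float(p[1]),.176).round(4))
W=onplane(d,c[:,0,0].astype(float),c[:,0,1].astype(float),.176)[:,:2]
for ang in range(-10,11,1):
    t=np.radians(ang);x=np.array([np.cos(t),np.sin(t)]);y=np.array([-x[1],x[0]])
    print(ang,np.ptp(W@y).round(4),np.ptp(W@x).round(4),((W@y).max()+(W@y).min())/2*y+((W@x).max()+(W@x).min())/2*x)
# body side edges left/right at mid rows: dark mask boundary
E
```

```text
[[287, 212], [291, 237], [316, 246], [346, 237], [350, 214], [318, 201]]
[ 0.5679 -0.1038  0.176 ]
[ 0.6093 -0.1037  0.176 ]
[ 0.6273 -0.077   0.176 ]
[ 0.6111 -0.0439  0.176 ]
[ 0.5728 -0.0418  0.176 ]
[ 0.5531 -0.073   0.176 ]
-10 0.0665 0.0744 [ 0.5901066  -0.07392986]
-9 0.0659 0.0745 [ 0.59012228 -0.07392123]
-8 0.0654 0.0745 [ 0.59014089 -0.07388895]
-7 0.0649 0.0745 [ 0.59016135 -0.07383174]
-6 0.0643 0.0746 [ 0.5901798  -0.07377386]
-5 0.0641 0.0745 [ 0.59018219 -0.07387569]
-4 0.064 0.0745 [ 0.59019395 -0.07389424]
-3 0.0642 0.0744 [ 0.5902126  -0.07379293]
-2 0.0645 0.0744 [ 0.59022354 -0.07381066]
-1 0.065 0.0743 [ 0.59021766 -0.0738734 ]
0 0.0654 0.0743 [ 0.59020767 -0.07393631]
1 0.0658 0.0742 [ 0.59019987 -0.07399952]
2 0.0662 0.0741 [ 0.59019429 -0.07406297]
3 0.0665 0.074 [ 0.59019093 -0.07412657]
4 0.067 0.0739 [ 0.59018628 -0.07414012]
5 0.0675 0.0738 [ 0.59017937 -0.07412253]
6 0.0679 0.0736 [ 0.59017185 -0.07410518]
7 0.0684 0.0734 [ 0.59016373 -0.07408812]
8 0.0688 0.0732 [ 0.59015501 -0.07407134]
9 0.0692 0.0729 [ 0.59014572 -0.07405488]
10 0.0696 0.0727 [ 0.59013586 -0.07403875]
```

```bash
python3 - <<'E'
from h import *
from bench import *
q,R=ori(np.radians(-4),np.radians(30));g=np.array([.5903,-.0743,.142])
move_l(tcp_for(g-.12*R[:,2],R),orientation=q)
move_l(tcp_for(g,R),speed=.1)
s=state();print(s["time"],np.round(s["ee_pos"]-tcp_for(g,R),4),s["ft_force"].round(2))
d=get_image("wrist");cv2.imwrite("pics/w2.png",d["frame"])
close();s=state();print(s["time"],s["finger_gap"],s["ft_force"].round(2),np.round(s["ee_pos"]-tcp_for(g,R),4))
E
```

```text
4.85 [ 0.0002 -0.0001  0.001 ] [-0.14  0.21  0.71]
5.4 0.06415479104360826 [ 0.58 -1.71  1.  ] [ 0.0001 -0.0002  0.0003]
```

View pics/w2.png

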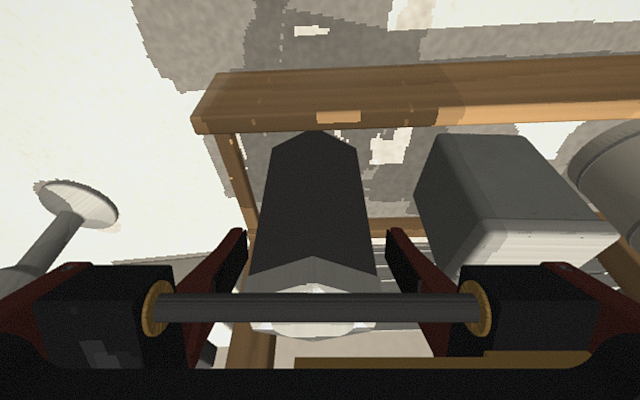

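The gap read 64.2 mm, which matches the lid (64.4) and not the body (62). I'll open and regrip 13 mm lower.

```bash
python3 - <<'E'
from h import *
from bench import *
q,R=ori(np.radians(-4),np.radians(30));g=np.array([.5903,-.0743,.129])
gripper_open();move_l(tcp_for(g,R),speed=.05)
s=state();print(s["time"],np.round(s["ee_pos"]-tcp_for(g,R),4),s["ft_force"].round(2))
close();s=state();print(s["time"],s["finger_gap"],s["ft_force"].round(2))
d=get_image("wrist");cv2.imwrite("pics/w3.png",d["frame"]);np.savez("w3.npz",**d)
E
```

```text
6.3833 [-0.0004  0.0001 -0.001 ] [-0.52 -0.78  0.21]
6.9167 0.06185141465915668 [-1.17  0.21  0.4 ]
```

View pics/w3.png

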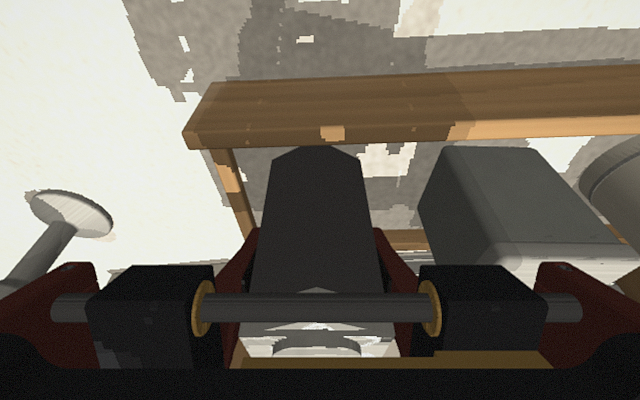

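The gap is now 61.9 mm, so it's gripping the body. Next: lift diagonally and draw it forward.

```bash
python3 - <<'E'
from h import *
from bench import *
q,R=ori(np.radians(-4),np.radians(30));g=np.array([.5903,-.0743,.129])
def st(n):
    s=state();print(n,round(float(s["time"]),2),s["finger_gap"].round(4),s["ft_force"].round(1),s["moment"].round(2),np.round(s["ee_pos"],3))
x=np.array([1,-.03,0])
g1=g-.012*x+[0,0,.042];move_l(tcp_for(g1,R),speed=.06);st("lift")
d=get_image("scene");cv2.imwrite("pics/s4.png",cv2.resize(d["frame"][100:300,250:450],None,fx=3,fy=3))
d=get_image("wrist");cv2.imwrite("pics/w4.png",d["frame"])
E
```

```text
Traceback (most recent call last):
AttributeError: 'float' object has no attribute 'round'
```

```bash
cat >> h.py <<'E'
def st(n):
    from bench import state
    s=state();print(n,round(float(s["time"]),2),"gap",round(float(s["finger_gap"]),4),s["ft_force"].round(1),s["moment"].round(2),np.round(s["ee_pos"],3))
E
python3 - <<'E'
from h import *
from bench import *
st("lift")
d=get_image("scene");cv2.imwrite("pics/s4.png",cv2.resize(d["frame"][100:300,250:450],None,fx=3,fy=3))
d=get_image("wrist");cv2.imwrite("pics/w4.png",d["frame"])
E
```

```text
lift 7.84 gap 0.0622 [ 0.7  0.1 -3. ] [ 0.06  0.47 -0.02] [ 0.584 -0.074  0.161]
```

View pics/s4.png

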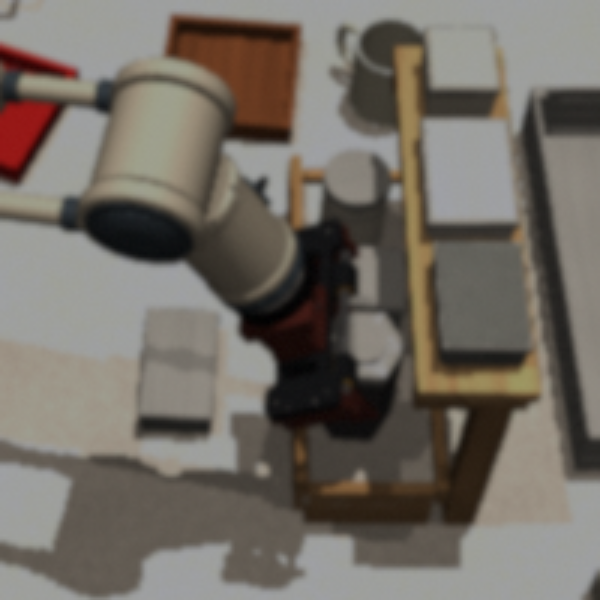

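View pics/w4.png

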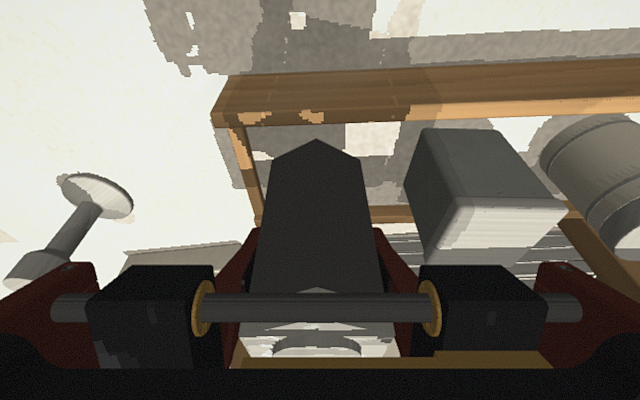

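```bash
python3 - <<'E'
from h import *
from bench import *
q,R=ori(np.radians(-4),np.radians(30))
move_l(tcp_for((.465,-.070,.175),R),speed=.12);st("out")
move_l(tcp_for((.465,.391,.19),R),speed=.25);st("across")
move_l(tcp_for((.481,.391,.10),R),speed=.15);st("above")
d=get_image("wrist");cv2.imwrite("pics/w5.png",d["frame"]);np.savez("w5.npz",**d)
d=get_image("scene");cv2.imwrite("pics/s5.png",cv2.resize(d["frame"][60:200,260:440],None,fx=4,fy=4))
E
```

```text
out 9.03 gap 0.0619 [ 0.5 -0.7 -2.6] [ 0.06  0.42 -0.04] [ 0.471 -0.07   0.165]
across 11.03 gap 0.0622 [-0.3 -1.  -2.8] [ 0.02  0.45 -0.02] [0.471 0.39  0.181]
above 11.78 gap 0.0621 [-0.3 -0.9 -3. ] [0.08 0.44 0.01] [0.487 0.391 0.092]
```

View pics/w5.png

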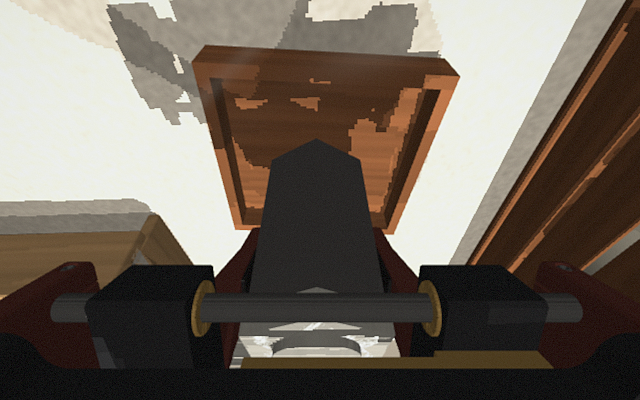

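View pics/s5.png

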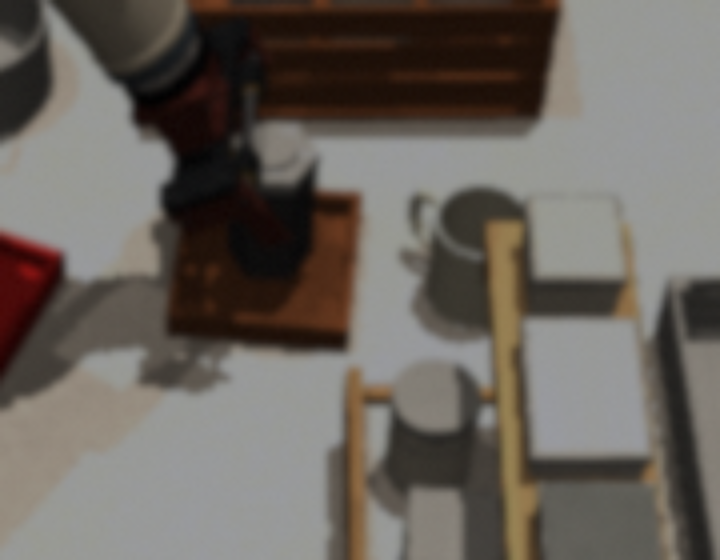

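The tin is centred over the wooden tray. I'll lower it in small steps until it touches down.

```bash
python3 - <<'E'
from h import *
from bench import *
q,R=ori(np.radians(-4),np.radians(30))
f0=state()["ft_force"][2];z=.081
move_l(tcp_for((.481,.391,z),R),speed=.04);st("a")
while z>.070:
    z-=.001;move_l(tcp_for((.481,.391,z),R),speed=.02)
    f=state()["ft_force"][2]
    if f-f0>1.5:break
st(f"contact z={z}")
gripper_open();st("open")
move_l(tcp_for(np.array((.481,.391,z))-.14*R[:,2],R),speed=.15);st("back")
d=get_image("wrist");cv2.imwrite("pics/w6.png",d["frame"]);np.savez("w6.npz",**d)
E
```

```text
a 12.51 gap 0.0615 [ 1.  -0.3 -2.6] [ 0.09  0.49 -0.03] [0.486 0.391 0.071]
contact z=0.076 13.76 gap 0.0617 [-3.  -2.1  3.8] [-0.33  0.44 -0.12] [0.487 0.391 0.067]
open 14.36 gap 0.0879 [ 0.4  0.6 -0.2] [0.01 0.22 0.05] [0.486 0.391 0.066]
back 15.44 gap 0.0878 [ 0.3  1.  -0.6] [0.03 0.26 0.  ] [0.417 0.395 0.186]
```

View pics/w6.png

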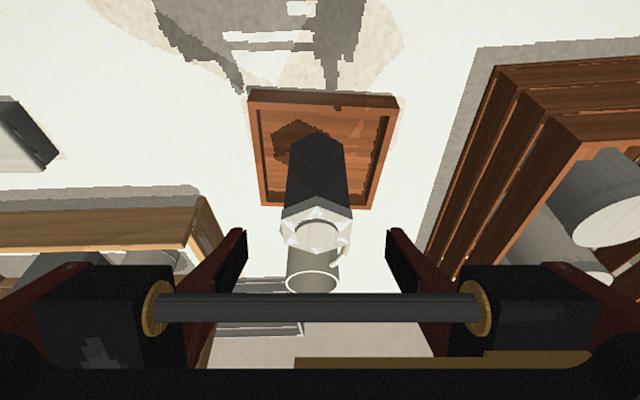

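The hex tin stands upright and centred in the tray. Now the canister.

```bash
python3 - <<'E'
from h import *
from bench import *
a=np.radians(30)
q0,R0=ori(np.radians(-4),a);q,R=ori(np.radians(-20),a)
g=np.array([.466,-.383,.062]);pre=g-.14*R[:,2]
for y in (-10,-15,-20,-25):
    qq,RR=ori(np.radians(y),a);r=inverse_kinematics(tcp_for(g,RR),qq);print(y,None if r is None else np.round(r,2))
move_to(tcp_for((.38,.1,.33),R0),q0);st("via")
move_to(tcp_for(pre,R),q);st("pre")
d=get_image("wrist");cv2.imwrite("pics/w7.png",d["frame"]);np.savez("w7.npz",**d)
P=cloud(d);z=P[...,2];sel=(z>.095)&(z<.105)&(np.hypot(P[...,0]-.466,P[...,1]+.383)<.06)
c=max(cv2.findContours(sel.astype(np.uint8),0,1)[0],key=cv2.contourArea)[:,0].astype(float)
W=onplane(d,c[:,0],c[:,1],.1);(x,y),r=cv2.minEnclosingCircle(W[:,:2].astype(np.float32));print("lid",x,y,r,z[sel].mean())
k=(z>.110)&(z<.13)&(np.hypot(P[...,0]-.466,P[...,1]+.383)<.06);print("knob",P[k].mean(0),P[k].max(0)[2],k.sum())
E
```

```text
-10 [-0.94 -0.2   1.91  0.4   1.07 -2.46]
-15 [-0.91 -0.23  1.93  0.36  1.03 -2.34]
-20 [-0.89 -0.25  1.95  0.31  1.   -2.22]
-25 [-0.86 -0.26  1.97  0.25  0.97 -2.08]Traceback (most recent call last):
  File "<stdin>", line 8, in <module>
bench.IKError: the arm cannot take that pose within its joint ranges
```

```bash
python3 - <<'E'
from h import *
from bench import *
a=np.radians(30)
q0,R0=ori(np.radians(-4),a);q,R=ori(np.radians(-20),a)
g=np.array([.466,-.383,.062]);pre=g-.14*R[:,2]
print(inverse_kinematics(tcp_for(pre,R),q), inverse_kinematics(tcp_for((.44,.05,.33),R0),q0))
move_to(tcp_for((.44,.05,.33),R0),q0);st("via")
move_to(tcp_for(pre,R),q);st("pre")
d=get_image("wrist");cv2.imwrite("pics/w7.png",d["frame"]);np.savez("w7.npz",**d)
P=cloud(d);z=P[...,2];sel=(z>.095)&(z<.105)&(np.hypot(P[...,0]-.466,P[...,1]+.383)<.06)
c=max(cv2.findContours(sel.astype(np.uint8),0,1)[0],key=cv2.contourArea)[:,0].astype(float)
W=onplane(d,c[:,0],c[:,1],.1);(x,y),r=cv2.minEnclosingCircle(W[:,:2].astype(np.float32));print("lid",x,y,r,z[sel].mean())
k=(z>.110)&(z<.13)&(np.hypot(P[...,0]-.466,P[...,1]+.383)<.06);print("knob",P[k].mean(0),P[k].max(0)[2],k.sum())
E
```

```text
[-0.97756488 -0.50054011  1.92558955  0.3106726   1.29283773 -2.22045669] [ 0.09906164 -0.75394636  1.81626569 -0.08413921  1.5618879  -1.42344807]
via 16.88 gap 0.0875 [ 1.4  0.2 -0.5] [0.05 0.27 0.03] [0.446 0.05  0.32 ]
pre 18.49 gap 0.0875 [-0.1 -0.3  0.3] [0.07 0.2  0.02] [ 0.406 -0.36   0.174]
lid 0.46322664618492126 -0.37921562790870667 0.03324088454246521 0.09877244979136456
knob [ 0.46264166 -0.37912462  0.11763904] 0.12346498877346121 336
```

View pics/w7.png

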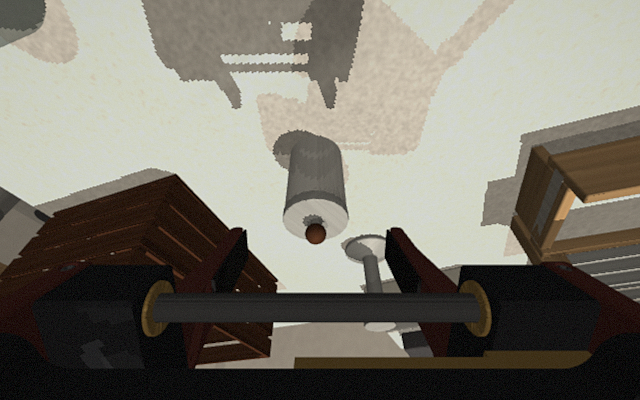

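```bash
python3 - <<'E'
from h import *
from bench import *
a=np.radians(30);q,R=ori(np.radians(-20),a)
g=np.array([.4637,-.380,.063])
move_l(tcp_for(g-.1*R[:,2],R),speed=.15);move_l(tcp_for(g,R),speed=.1);st("at")
close();st("closed")
d=get_image("wrist");cv2.imwrite("pics/w8.png",d["frame"])
move_l(tcp_for(g+[0,0,.03],R),speed=.06);st("lift")
d=get_image("wrist");cv2.imwrite("pics/w9.png",d["frame"])
cv2.imwrite("pics/w89.png",cv2.resize(np.hstack([cv2.imread("pics/w8.png")[100:,150:500],d["frame"][100:,150:500]]),None,fx=1.1,fy=1.1))
E
```

```text
at 20.09 gap 0.0879 [ 0.5 -0.3  0.5] [0.09 0.23 0.06] [ 0.469 -0.382  0.054]
closed 20.62 gap 0.0615 [-0.7 -0.6  1.4] [-0.16  0.25 -0.1 ] [ 0.469 -0.382  0.054]
lift 21.32 gap 0.0615 [-0.   0.4 -2.2] [ 0.07  0.4  -0.01] [ 0.469 -0.382  0.084]
```

View pics/w89.png

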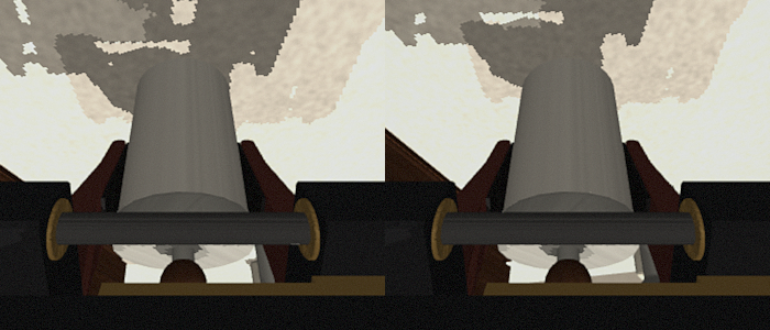

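```bash
python3 - <<'E'
from h import *
from bench import *
a=np.radians(30);q,R=ori(np.radians(-20),a);q1,R1=ori(np.radians(-1.8),a)
move_l(tcp_for((.4637,-.380,.17),R),speed=.15);st("up")
move_l(tcp_for((.465,-.069,.17),R1),speed=.2,orientation=q1);st("stage")
d=get_image("wrist");cv2.imwrite("pics/w10.png",d["frame"]);np.savez("w10.npz",**d)
P=cloud(d);z=P[...,2]
T=(z>.086)&(z<.097)&(abs(P[...,0]-.536)<.02)&(P[...,1]>-.2)&(P[...,1]<.3);q_=P[T];print(T.sum(),q_.mean(0),q_[:,1].min(),q_[:,1].max())
S=(z>.144)&(z<.156)&(P[...,0]>.54)&(P[...,0]<.65)&(abs(P[...,1]-.037)<.06);print("sq",P[S].min(0),P[S].max(0))
E
```

```text
up 22.03 gap 0.061 [-1.7  0.5 -3.6] [ 0.13  0.45 -0.01] [ 0.469 -0.382  0.159]
stage 23.75 gap 0.0613 [-0.7 -0.1 -2.9] [0.02 0.4  0.01] [ 0.47 -0.07  0.16]
3197 [0.53628243 0.08399504 0.09006765] -0.13773677052116134 0.22678127703577172Traceback (most recent call last):
  File "<stdin>", line 9, in <module>
    return umr_minimum(a, axis, None, out, keepdims, initial, where)
ValueError: zero-size array to reduction operation minimum which has no identity
```

View pics/w10.png

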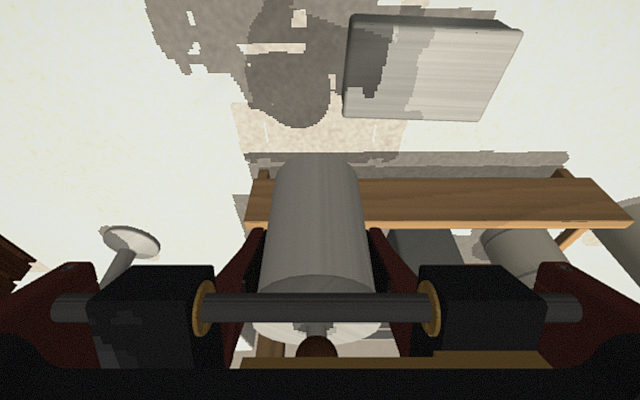

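```bash
python3 - <<'E'
from h import *
from bench import *
a=np.radians(30);q,R=ori(np.radians(-1.8),a)
move_l(tcp_for((.592,-.073,.170),R),speed=.1);st("over")
d=get_image("wrist");cv2.imwrite("pics/w11.png",d["frame"])
move_l(tcp_for((.592,-.073,.129),R),speed=.06);st("low")
f0=-2.6;z=.129
while z>.117:
    z-=.001;move_l(tcp_for((.592,-.073,z),R),speed=.02)
    if state()["ft_force"][2]-f0>2:break
st(f"contact {z}")
d=get_image("wrist");cv2.imwrite("pics/w12.png",d["frame"])
cv2.imwrite("pics/w1112.png",cv2.resize(np.hstack([cv2.imread("pics/w11.png")[50:,130:520],d["frame"][50:,130:520]]),None,fx=1,fy=1))
E
```

```text
over 25.22 gap 0.0619 [ 0.3  0.5 -2. ] [0.04 0.42 0.03] [ 0.597 -0.073  0.161]
low 26.1 gap 0.0612 [-0.  -0.1 -1.9] [-0.    0.46 -0.02] [ 0.598 -0.073  0.12 ]
contact 0.122 27.85 gap 0.0615 [-2.7  1.2  4.6] [0.16 0.34 0.06] [ 0.598 -0.073  0.114]
```

View pics/w1112.png

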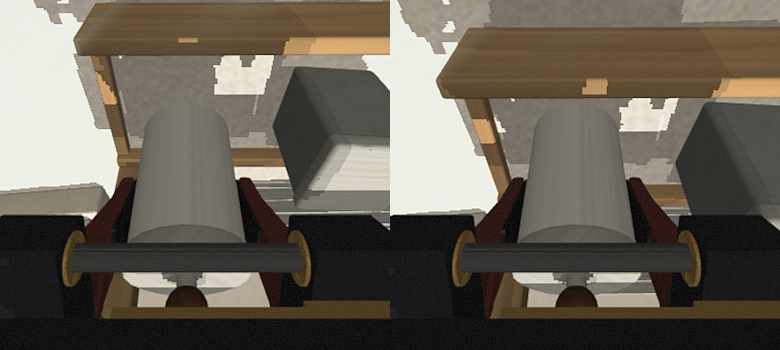

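It touched down at the expected height. Release and back off along the tool axis.

```bash
python3 - <<'E'
from h import *
from bench import *
a=np.radians(30);q,R=ori(np.radians(-1.8),a);g=np.array((.592,-.073,.122))
gripper_open();st("open")
move_l(tcp_for(g-.165*R[:,2],R),speed=.12);st("back")
d=get_image("wrist");cv2.imwrite("pics/w13.png",d["frame"]);np.savez("w13.npz",**d)
P=cloud(d);z=P[...,2];o=np.array([.592,-.073])
k=(z>.168)&(z<.19)&(np.hypot(P[...,0]-o[0],P[...,1]-o[1])<.05);print("knob",P[k].mean(0),P[k].max(0)[2])
L=(z>.154)&(z<.165)&(np.hypot(P[...,0]-o[0],P[...,1]-o[1])<.06);print("lid",P[L].mean(0),P[L].min(0),P[L].max(0))
t=get_image("top");cv2.imwrite("pics/t13.png",t["frame"]);np.savez("t13.npz",**t)
E
```

```text
open 28.51 gap 0.0877 [ 0.2 -0.4  0.2] [ 0.03  0.25 -0.01] [ 0.597 -0.073  0.112]
back 30.03 gap 0.0879 [ 0.4 -0.3  0.2] [-0.01  0.27  0.02] [ 0.515 -0.071  0.254]
knob [ 0.59183122 -0.07092524  0.17734481] 0.18336355477152932
lid [ 0.58893889 -0.07078816  0.15866427] [ 0.5644566  -0.10219889  0.15400869] [ 0.6267228  -0.03948988  0.16405436]
```

View pics/w13.png

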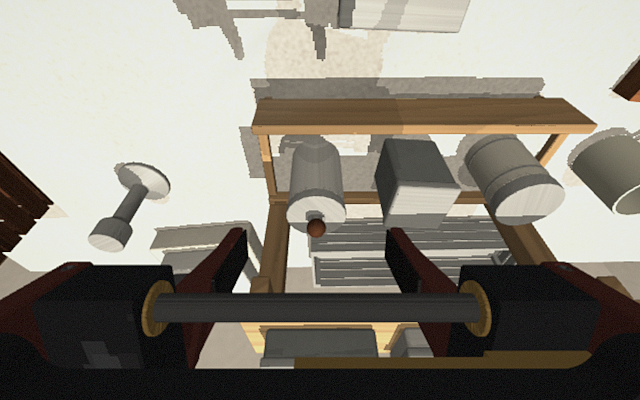

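View pics/t13.png

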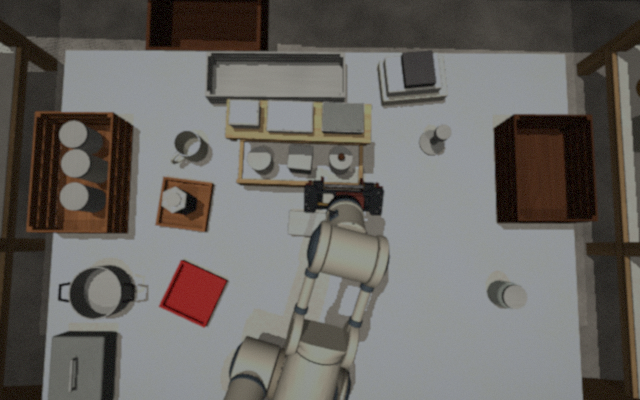

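```bash
python3 - <<'E'
from h import *
from bench import *
A=load("top0.npz");B=load("t13.npz");PA,PB=cloud(A),cloud(B)
for nm,(a,b_,c0,d0),(z0,z1) in [("sq",(140,178,285,318),(.14,.16)),("rnd",(140,178,243,280),(.14,.165)),("mug",(130,170,165,215),(.07,.1)),("candle",(120,160,415,460),(.1,.14)),("hex",(180,225,158,212),(.115,.135))]:
    for P in (PA,PB):
        q=P[a:b_,c0:d0].reshape(-1,3);q=q[(q[:,2]>z0)&(q[:,2]<z1)];print(nm,len(q),q.mean(0).round(4) if len(q) else "")
job_done();st("done")
E
```

```text
sq 570 [0.5993 0.0371 0.1484]
sq 565 [0.5995 0.037  0.1483]
rnd 454 [0.5949 0.1492 0.1503]
rnd 455 [0.5949 0.1491 0.1504]
mug 252 [0.6498 0.3752 0.0825]
mug 257 [0.6486 0.3743 0.0824]
candle 234 [ 0.6768 -0.364   0.1253]
candle 236 [ 0.6768 -0.3639  0.1254]
hex 0 
hex 480 [0.4825 0.3871 0.1237]
the job is handed in; nothing more can be done
the job is handed in; nothing more can be done
```

The job is done and handed in about 30 s into the 72 s limit. The six-sided tin stands upright near the middle of the wooden tray. The knobbed canister stands in the gap it left, behind the rail.

- **Hex tin:** my first grip closed on the lid (64.2 mm gap), so I reopened and took the body 13 mm lower (61.9 mm). I then lifted it over the rail, drew it forward and lowered it until light contact. The last top view puts it in the tray at about (0.483, 0.387).
- **Canister:** it touched down at the expected height. The top of the knob reads 0.183 m against 0.184 m expected, so it is upright, and its centre is within about 3 mm of the target.
- **Other goods:** the square tin, round tin and candlestick moved less than 0.3 mm between the top views before and after. The mug differs by about 1.5 mm, which I put down to image noise since the arm went nowhere near it. I did not measure the flat tin again. It showed in the last pictures where it had been, partly hidden by the gripper in the top view.
- **Disagreement:** the top and wrist cameras differed by 3 to 5 mm on where the hex tin and canister stood. I used the wrist camera, and both grips closed well.
- **Forces:** the highest force I read was about 6 N, at the touchdowns. The gripper was clear of everything at hand-in.

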